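# Load the draw plate into the slide clamp and hold it tight

## Robot

A 7-joint arm with a two-finger parallel gripper is mounted at the origin on a cart in front of the work surface, level with it; the furniture and walls round the work are solid. World frame = base frame: x ahead of the robot, y to its left, z up, the work surface at z = 0. Lengths are in m, angles in degrees, forces in N, time in s.
With the tool pointing down it reaches from about 0.425 to 0.875 m from the base axis. Payload 4.7 kg.
Tool frame: the origin (TCP) lies at the very end of the fingers, on their centre line; the grasp point (between the pads) lies 19 mm behind it; z points along the fingers, y is the line along which they close (so a half turn about z gives the same grasp; the last joint's range is limited). The gripper opens to 87 mm and grips with 3 to 60 N. Pads are 19 mm wide; open, the fingers measure 117 mm over their backs; the gripper's body (75 mm by 190 mm) begins 51 mm behind the grasp point.
Start: joints at [-74.651, 18.392, -4.016, 83.108, 1.295, 78.541, -3.26], TCP at [0.163, 0.629, 0.223] pointing down, gripper open.
Joint ranges: [-163.93, 163.93], [-17.29, 119.83], [-79.2, 71.16], [3.27, 140.29], [-89.18, 269.18], [5.43, 117.66], [-154.24, 154.24]. Speed limits (degrees/s): [147.25, 147.25, 180, 180, 180, 180, 180].

## Interface

Orientations are given as [roll, pitch, yaw] about the fixed x, y, z axes, in that order (R = Rz(yaw) Ry(pitch) Rx(roll)).
In Python, from cell import telemetry, cams, env gives the robot as it stands.
- The arm moves only by the tool arm_command, never from a script. Its argument "series" is text: rows parted by semicolons, each of 5 numbers parted by spaces: the shift along the tool's x, y, z in mm, then the turn about the tool's z in rad, then the closure in counts, from 0 (fully open) to 255 (shut). A call has 1 to 20 rows; each row shifts and turns the commanded pose from where the row before left it, along the tool's axes as they then stand; what a row does not reach is not made up. A row lasts 1/12 s, in which the tool goes at most 41.7 mm and 7.16 degrees, less where a joint would pass 70% of its speed; a pose out of reach is approached as far as the arm can. A call is refused whole if a number of a shift passes 41.7 or a number of a turn 0.125, either way. A call with a gripper value outside its range is refused whole. The fingers move at their own pace and stop on an object; "squeeze" is the grip in N (left out, the last holds). Time passes only in rows, so rows that do not move let the fingers close. It gives the time, the measured TCP pose, the force, the opening and the grip force at its end, in the units of the state.
- telemetry.get_obs(): the state, without advancing time (a new reading comes with each control period).
- cams.read_camera(name): name is "side" or "top" or "wrist"; returns the picture (400x640x3 uint8, blue, green, red); there is no depth.
- cams.calibration(name): a dict with "K" (3x3 intrinsics, pixels), "origin" and "rotation" of the camera in the world; the wrist camera has in their place "hand_eye" (4x4, takes a point from camera to tool coordinates, whose origin is the TCP and whose axes are the flange's). Camera axes: x right, y down, z forward; pixel columns grow to the right and rows downward; lengths in m; the calibration is good to about 2 mm. A picture is of the moment at which its call begins: read the wrist's pose just before it. calibration takes no time and is no camera call.
- env.sign_off(): hands the job in; it is judged then, once.
The state is a dict: "time_s": time; "qpos": joint angles; "joint_velocities": joint speeds; "effort": joint torques, N m; "tool_pos": TCP position; "tool_rot": TCP orientation; "force": force on the tool from outside, world axes, zero at the start; "wrist_torque": the same for the moment, N m; "grip_width": finger opening in m; "grasp_force": force on a finger pad.
Only numpy, scipy, OpenCV 4.12 (cv2) and the standard library are available. Lean on these libraries where they do the work, as an engineer would, in place of code of your own. Each camera call takes 0.05 s, during which the arm holds its last target. There are 200 camera calls.

## Task

Free the slide clamp by drawing its locking pin straight up out of the bore and hanging it in the notch of the bracket at the clamp's side. Then stand the draw plate upright on the clamp's base in the one gap that is wide enough for it, in front of the thinner stop block. Finally push the sliding jaw by its lug so that the plate is pressed flush against that stop, and finish while still holding it pressed there firmly against the return spring; leave the other things on the bench alone.

Things in the scene. Friction and masses are not known exactly. Their poses are not given: they have to be found in the camera images.
- fixture: Low slide clamp, fixed on the bench: aluminium base plate 190 (x) x 160 (y) x 12 mm thick. Origin: centre of its underside; +x runs from the jaw's push lug towards the two stop blocks, z up. A sliding steel jaw lies on it, with a tongue (42 mm wide, top 22 mm above the bench) to -x between low guide strips. A parking bracket 34 mm high stands against its -y side.
- jaw (a joint): Travel of the sliding jaw in m along fixture +x: 0 = open, 0.008 = closed empty; about 0.006 when the draw plate is clamped. A return spring pushes it open with about 1.5 N at 0, 2.4 N at 0.006, so it opens again unless held. The locking pin in its bore stops it.
- push_face (a point): Centre of the rear (-x) face of the jaw's upright push lug, 34 mm above the bench. Lug: 42 mm wide in y, 10 mm thick, from 12 to 50 mm above the bench; moves with the jaw; axes as the fixture, push towards +x.
- bore (a point): Centre of the 10 mm bore for the locking pin, at the base plate's top face, 12 mm above the bench. The pin goes through the jaw's tongue (10 mm thick) into it.
- notch (a point): Centre of the parking notch at the bracket's top, 34 mm above the bench: a vertical slot through the bracket's full height, 12 mm wide in x, 24 mm long in y, open above and towards -y (closed end 12 mm to +y of this point). Cheeks 16 mm wide each. Axes as the fixture.
- pin: Upright steel locking pin: shank 8 mm diameter, 22 mm down from the origin; collar 22 mm diameter, 4 mm thick, above the origin; knob 14 mm diameter from 4 to 28 mm above it. Origin: centre of the collar's underside. Starts in the bore, collar on the tongue (origin 22 mm above the bench); hung in the notch the collar rests on the bracket (origin at 34 mm).
- thin_stop: Dark steel stop block bolted to the base, thinner of the two: 20 mm in x, 70 mm in y, 14 mm high. Origin: on its underside (on the base, 12 mm above the bench), on its mid-length, 10 mm in front of its rear edge; its clamping face is at x = -10 mm. Axes as the fixture. It may be on the left or the right.
- thick_stop: The other stop block, 30 mm in x, 70 mm in y, 14 mm high; origin as for the thin one, its clamping face is at x = -20 mm.
- draw_plate: Pale steel hexagonal plate with small holes, standing upright on one flat on the bench: 12 mm thick (x), 43 mm across corners (y), 37 mm high. Origin: centre of its lower flat; x through the thickness, z up. 0.09 kg.
- bench_block: Bystander: square steel block 64 x 64 x 22 mm, origin under its centre.
- flux_jar: Bystander: white jar with blue lid, 53 mm diameter, 58 mm high, origin under its centre.
- handpiece: Bystander: dark green handpiece lying on the bench, 27 x 145 x 26 mm, long in its y, origin under its centre.
- jaw_face (a point): Middle of the upper edge of the jaw's clamping face (faces +x, 144 mm long in y, 14 mm high, top 26 mm above the bench); 22 mm from the fixture's origin when open. With the jaw open the gap to the thin stop is 18 mm, to the thick stop 8 mm, each 70 mm long in y, on the base 12 mm above the bench.
Things that resemble listed ones, but are neither listed nor needed, are in the scene too. Of the things shaped like the draw_plate, the steel one is meant.

How it is judged:
By the outcome, as a careful person would: the job done as asked, in the order asked, and still so for the second after the job is handed in, while the arm keeps its last pose, push and grip.
It also fails if it takes over 67 s, if anything falls off the work surface, if the arm or the gripper's body presses on something with over 40 N, if the wrist force passes 120 N, or if a joint passes its speed limit or range.

## Working session

There is one attempt and no reset: what is moved stays moved. The work goes in short steps, Python scripts to look and compute and a tool call to move; the robot and the scene stay as the last step left them, time stands still between calls to the robot, and variables do not carry over. Pictures are saved under pics/ and viewed, at most 10 in all, crops included, and the job is handed in when it is done.

Besides the shell and the picture viewer there is one more tool, called after ">>>" in YAML: its name, and indented under it one key for each argument. arm_command: Moves the arm, as the interface text tells. Its arguments: {"type":"object","properties":{"series":{"type":"string"},"squeeze":{"type":"number"}},"required":["series"]}

```bash
mkdir -p pics; ls
python3 - <<'E'
from cell import telemetry,cams
import cv2,numpy as np
o=telemetry.get_obs();print(o)
for n in("top","side"):
    cv2.imwrite(f"pics/{n}0.png",cams.read_camera(n))
    c=cams.calibration(n);print(n,c)
print(cams.calibration("wrist"))
E
```

```text
pics
{'time_s': 0.0, 'qpos': array([-74.65017401,  18.43921241,  -4.01433301,  83.17667222,
         1.29501065,  78.5390181 ,  -3.26024625]), 'joint_velocities': array([-0.00777049, -0.04263332,  0.00375938, -0.06113749, -0.03456975,
       -0.03114028, -0.051681  ]), 'effort': array([ 1.72590699e-04, -4.91308558e+01, -4.03710930e-01, -3.12516010e+01,
       -6.39278744e-02,  4.38902120e-02,  1.85984309e-04]), 'tool_pos': array([0.16312979, 0.62862083, 0.22144409]), 'tool_rot': array([-1.79890336e+02,  6.14309188e-03,  1.65458587e+02]), 'force': array([0.50571466, 0.488041  , 0.01140661]), 'wrist_torque': array([ 0.0196553 , -0.03464867, -0.06189165]), 'grasp_force': 0.0, 'grip_width': 0.08670017728098228}
top {'K': array([[475.81253526,   0.        , 317.65477433],
       [  0.        , 475.81253526, 199.38165945],
       [  0.        ,   0.        ,   1.        ]]), 'origin': array([0.27638538, 0.13508506, 1.31145877]), 'rotation': array([-1.67920145e+02, -4.81227365e-02, -9.28791542e+01])}
side {'K': array([[393.34589346,   0.        , 320.68876114],
       [  0.        , 393.34589346, 202.78748418],
       [  0.        ,   0.        ,   1.        ]]), 'origin': array([0.49411625, 0.87988307, 0.63323814]), 'rotation': array([-1.25886153e+02, -1.94444596e-02, -1.75406347e+02])}
{'K': array([[279.10760912,   0.        , 317.54940276],
       [  0.        , 279.10760912, 202.58105149],
       [  0.        ,   0.        ,   1.        ]]), 'hand_eye': array([[-9.13100672e-04, -9.61456568e-01, -2.74955330e-01,
         7.58398892e-02],
       [ 9.99999568e-01, -8.29869108e-04, -4.19039605e-04,
        -6.67248406e-04],
       [ 1.74711446e-04, -2.74955594e-01,  9.61456910e-01,
        -1.62426052e-01],
       [ 0.00000000e+00,  0.00000000e+00,  0.00000000e+00,
         1.00000000e+00]])}
```

View pics/top0.png

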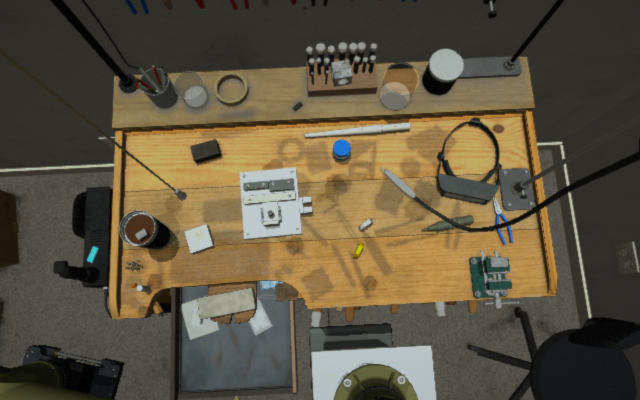

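View pics/side0.png

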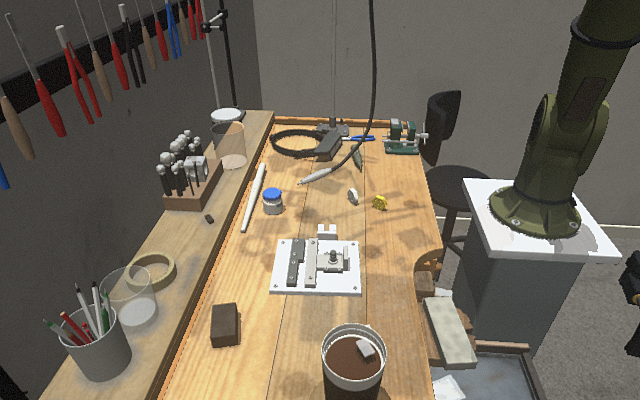

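```bash
cat > h.py <<'E'
import numpy as np,cv2
from scipy.spatial.transform import Rotation as R
from cell import telemetry,cams
def rot(e): return R.from_euler('xyz',e,degrees=True).as_matrix()
def pose(o=None):
    o=o or telemetry.get_obs(); T=np.eye(4); T[:3,:3]=rot(o['tool_rot']);T[:3,3]=o['tool_pos'];return T
def cam(n,T=None):
    c=cams.calibration(n)
    if n=='wrist':
        C=(pose() if T is None else T)@c['hand_eye']
    else:
        C=np.eye(4);C[:3,:3]=rot(c['rotation']);C[:3,3]=c['origin']
    return c['K'],C
def ray(K,C,p):
    d=C[:3,:3]@np.linalg.solve(K,[p[0],p[1],1.]);return C[:3,3],d/np.linalg.norm(d)
def plane(K,C,p,z):
    o,d=ray(K,C,p);return o+d*(z-o[2])/d[2]
def proj(K,C,X):
    v=K@(C[:3,:3].T@(np.asarray(X,float)-C[:3,3]));return v[:2]/v[2]
def tri(rs):
    A=np.zeros((3,3));b=np.zeros(3)
    for o,d in rs:
        P=np.eye(3)-np.outer(d,d);A+=P;b+=P@o
    X=np.linalg.solve(A,b);return X,[np.linalg.norm((np.eye(3)-np.outer(d,d))@(X-o))*1e3 for o,d in rs]
def totool(v,T=None):
    T=pose() if T is None else T; return T[:3,:3].T@np.asarray(v)*1e3
E
python3 - <<'E'
from h import *
K,C=cam('top')
for n,p,z in[('fix c',(271,204),.012),('fixTL',(241,173),.012),('fixTR',(297,169),.012),('fixBR',(301,234),.012),('fixBL',(243,239),.012),('plate',(366,224),.02),('pinknob',(269,208),.045),('brass',(358,250),.02),('mug',(140,230),.05),('hang',(180,192),.0)]: print(n,plane(K,C,p,z).round(3))
S,D=cam('side')
print(ray(K,C,(180,192)),[proj(S,D,plane(K,C,(180,192),z)).round() for z in(0,.2,.4,.6)])
for n in('top','side'):
    im=cv2.imread(f'pics/{n}0.png'); 
    c=im[155:265,230:385] if n=='top' else im[180:300,260:400]
    cv2.imwrite(f'pics/c_{n}.png',cv2.resize(c,None,fx=5,fy=5,interpolation=2))
print(pose().round(3))
E
```

```text
fix c [0.547 0.251 0.012]
fixTL [0.641 0.333 0.012]
fixTR [0.645 0.174 0.012]
fixBR [0.459 0.171 0.012]
fixBL [0.453 0.33  0.012]
plate [ 0.477 -0.009  0.02 ]
pinknob [0.53  0.253 0.045]
brass [0.407 0.018 0.02 ]
mug [0.486 0.599 0.05 ]
hang [0.597 0.508 0.   ]
(array([0.27638538, 0.13508506, 1.31145877]), array([ 0.22922571,  0.2659128 , -0.93634713])) [array([278., 371.]), array([308., 266.]), array([346., 132.]), array([396., -46.])]
[[-0.968  0.251 -0.     0.163]
 [ 0.251  0.968 -0.002  0.629]
 [-0.    -0.002 -1.     0.222]
 [ 0.     0.     0.     1.   ]]
```

>>> arm_command:
  series: "-26 -18.4 3.8 0 0;-26 -18.4 3.8 0 0;-26 -18.4 3.8 0 0;-26 -18.4 3.8 0 0;-26 -18.4 3.8 0 0;-26 -18.4 3.8 0 0;-26 -18.4 3.8 0 0;-26 -18.4 3.8 0 0;-26 -18.4 3.8 0 0;-26 -18.4 3.8 0 0;-26 -18.4 3.8 0 0;-26 -18.4 3.8 0 0;-26 -18.4 3.8 0 0;-26 -18.4 3.8 0 0;-26 -18.4 3.8 0 0;-26 -18.4 3.8 0 0;0 0 0 -0.12 0;0 0 0 -0.12 0;0 0 0 0 0;0 0 0 0 0"

```text
time_s: 1.77
tool_pos: [0.4917, 0.2398, 0.1614]
tool_rot: [-180.0, -0.0, 179.0]
force: [0.4, -0.1, 0.5]
grip_width: 0.087
grasp_force: 0.0
```

Run:
```python
from h import *
T=pose();im=cams.read_camera('wrist');cv2.imwrite('pics/w1.png',im);np.save('w1.npy',T)
o=telemetry.get_obs();print(o['tool_pos'],o['tool_rot'],o['qpos'])
```

```text
[0.49164525 0.24001616 0.1615338 ] [-1.79995925e+02 -2.32734717e-02  1.79055793e+02] [-42.39088084   8.09106491  14.84928834 103.06136999  -2.22012899
  69.15108585  62.16413413]
```

View pics/w1.png

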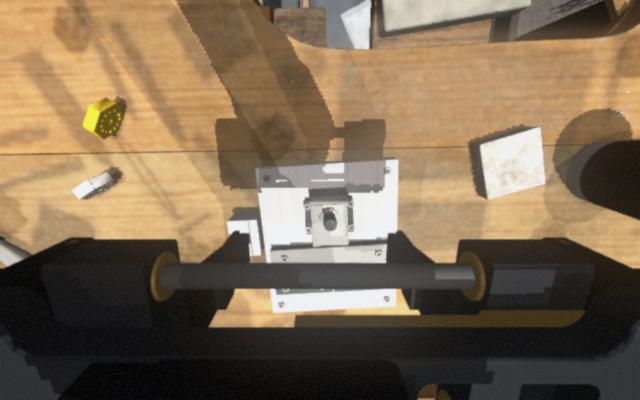

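>>> arm_command:
  series: "-30 0 0 -0.008 0;-30 0 0 -0.008 0;-30 0 0 0 0;-30 0 0 0 0;0 0 0 0 0;0 0 0 0 0;0 0 0 0 0"

```text
time_s: 2.4
tool_pos: [0.6109, 0.2399, 0.1613]
tool_rot: [-180.0, -0.1, -179.9]
force: [-0.7, 0.0, 0.1]
grip_width: 0.087
grasp_force: 0.0
```

Run:
```python
from h import *
T=pose();im=cams.read_camera('wrist');cv2.imwrite('pics/w2.png',im);np.save('w2.npy',T)
K,C=cam('wrist',T)
p=proj(K,C,(.55,.25,.02));print(p, T.round(3))
r,c=int(p[1]),int(p[0]); r0=max(0,r-75);c0=c-100;print(r0,c0)
cv2.imwrite('pics/w2c.png',cv2.resize(im[r0:r0+150,c0:c0+200],None,fx=4,fy=4,interpolation=2))
```

```text
[327.74645037 137.73567268] [[-1.    -0.002 -0.002  0.611]
 [-0.002  1.    -0.     0.24 ]
 [ 0.002 -0.    -1.     0.161]
 [ 0.     0.     0.     1.   ]]
62 227
```

View pics/w2c.png

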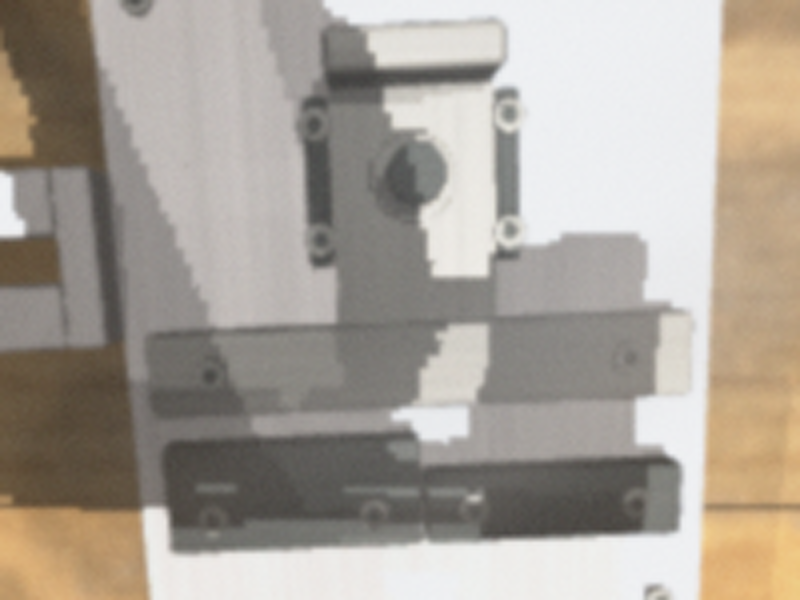

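Run:
```python
from h import *
T2=np.load('w2.npy');K,C2=cam('wrist',T2);T1=np.load('w1.npy');_,C1=cam('wrist',T1)
q=lambda a,b:((a-1.5)/4+227,(b-1.5)/4+62)
P=lambda n,a,b,z:print(n,(plane(K,C2,q(a,b),z)*1e3).round(1))
P('jaw face L',155,413,.026);P('jaw face R',690,392,.026)
P('jaw rear L',150,338,.026);P('jaw rear R',688,312,.026)
P('thick front L',168,445,.026);P('thick front R',415,433,.026)
P('thin frontL',428,468,.026);P('thin frontR',676,458,.026)
P('thick rear L',172,550,.026);P('thin rear R',680,530,.026)
P('base R',722,0,.012);P('base R',700,600,.012);P('base L',93,0,.012);P('base L',150,600,.012)
P('lug rearL',330,27,.05);P('lug rear R',503,20,.05);P('lug fr L',330,70,.05);P('lug fr R',500,66,.05)
P('knobtop',418,168,.05);P('collar',412,174,.026)
P('slot near',56,238,.034);P('slot far',60,288,.034);P('cheek near',50,168,.034);P('cheek far',62,345,.034);P('brk R near',92,168,.034);P('brk R far',105,345,.034)
im=cv2.imread('pics/w1.png');cv2.imwrite('pics/w1c.png',cv2.resize(im[145:270,220:400],None,fx=4,fy=4,interpolation=2))
im2=cv2.imread('pics/w1.png')[150:220,60:140];cv2.imwrite('pics/w1p.png',cv2.resize(im2,None,fx=8,fy=8,interpolation=2))
```

```text
jaw face L [578.  183.5  26. ]
jaw face R [572.3 325.9  26. ]
jaw rear L [558.3 183.1  26. ]
jaw rear R [551.6 323.7  26. ]
thick front L [586.7 186.5  26. ]
thick front R [583.4 253.   26. ]
thin frontL [592.9 256.6  26. ]
thin frontR [590.1 323.5  26. ]
thick rear L [615.9 186.3  26. ]
thin rear R [610.1 326.2  26. ]
base R [474.9 330.1  12. ]
base R [634.8 337.8  12. ]
base L [475.1 170.4  12. ]
base L [634.9 176.6  12. ]
lug rearL [487.9 231.6  50. ]
lug rear R [486.4 270.3  50. ]
lug fr L [496.8 231.5  50. ]
lug fr R [495.9 270.   50. ]
knobtop [517.7 251.7  50. ]
collar [517.6 251.3  26. ]
slot near [533.2 162.5  34. ]
slot far [545.3 162.6  34. ]
cheek near [516.8 162.2  34. ]
cheek far [559.5 162.1  34. ]
brk R near [516.8 172.5  34. ]
brk R far [559.5 173.1  34. ]
```

View pics/w1c.png

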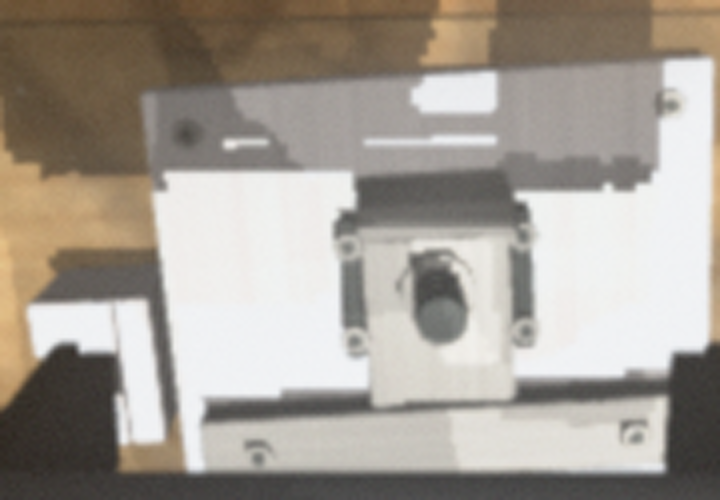

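Run:
```python
from h import *
T2=np.load('w2.npy');K,C2=cam('wrist',T2);T1=np.load('w1.npy');_,C1=cam('wrist',T1)
q=lambda a,b:((a-1.5)/4+227,(b-1.5)/4+62)
q1=lambda a,b:((a-1.5)/4+220,(b-1.5)/4+145)
for n,a,b in[('knob top',(440,321),(418,168)),('brk near R',(147,300),(92,168)),('brk slotline near',(115,302),(50,168)),('lug topR front',(506,225),(503,75)),('lug top L rear',(358,180),(326,27)),('lug top R rear',(508,172),(504,20))]:
    X,e=tri([ray(K,C1,q1(*a)),ray(K,C2,q(*b))]);print(n,(X*1e3).round(1),np.round(e,1))
```

```text
knob top [517.8 251.4  51.4] [0.2 0.2]
brk near R [516.7 172.   34. ] [0.5 0.5]
brk slotline near [516.8 162.7  35. ] [0.2 0.2]
lug topR front [496.1 270.8  37.9] [1.3 1.3]
lug top L rear [484.6 230.1  31.2] [0. 0.]
lug top R rear [483.1 271.6  31.6] [1.1 1.1]
```

>>> arm_command:
  series: "31 3.8 0 0 90;31 3.8 0 0 90;31 3.8 20 0 90;0 0 30 -0.04 90;0 0 20 0 90;0 0 0 0 90;0 0 0 0 90"

```text
time_s: 3.03
tool_pos: [0.5175, 0.2506, 0.0918]
tool_rot: [-180.0, -0.1, -177.6]
force: [0.5, 0.2, 0.7]
grip_width: 0.0576
grasp_force: 0.0
```

Run:
```python
from h import *
T=pose();print(telemetry.get_obs()['tool_rot'],T[:3,3],'to pin',totool(np.array([.5177,.2514,.0285])-T[:3,3],T).round(1))
```

```text
[-1.79984772e+02 -8.53457939e-02 -1.77551978e+02] [0.51748818 0.25064891 0.09175144] to pin [-0.3  0.8 63.3]
```

>>> arm_command:
  series: "0 0.8 25 0 90;0 0 20 0 90;0 0 11 0 90;0 0 6 0 90;0 0 0 0 90;0 0 0 0 255;0 0 0 0 255;0 0 0 0 255;0 0 0 0 255;0 0 0 0 255;0 0 0 0 255;0 0 0 0 255"
  squeeze: 25

```text
time_s: 4.03
tool_pos: [0.519, 0.2514, 0.0299]
tool_rot: [180.0, 0.0, -177.6]
force: [0.5, 0.8, -0.6]
grip_width: 0.0179
grasp_force: 0.0
```

>>> arm_command:
  series: "0 0 0 0 255;0 0 0 0 255;0 0 0 0 255"

```text
time_s: 4.28
tool_pos: [0.519, 0.2514, 0.0299]
tool_rot: [180.0, 0.0, -177.6]
force: [-0.4, 0.6, 0.9]
grip_width: 0.0132
grasp_force: 25.0
```

>>> arm_command:
  series: "0 0 -3 0 255;0 0 -5 0 255;0 0 -10 0 255;0 0 -10 0 255;0 0 -10 0 255;0 0 -10 0 255;0 0 -7 0 255;0 0 0 0 255"

```text
time_s: 4.95
tool_pos: [0.5203, 0.252, 0.0873]
tool_rot: [179.9, 0.2, -177.6]
force: [-0.4, 0.9, -0.7]
grip_width: 0.0133
grasp_force: 25.0
```

Run:
```python
from h import *
T=pose();print(T[:3,3],'to notch',totool(np.array([.5397,.1506,.0])-T[:3,3],T).round(1))
im=cams.read_camera('wrist');K,C=cam('wrist',T)
p=proj(K,C,T[:3,3]);print(p);cv2.imwrite('pics/w3.png',im[120:320,180:440]);
```

```text
[0.52029878 0.25196178 0.08727162] to notch [ -14.8 -102.3   87.1]
[318.47917761 247.39515273]
```

>>> arm_command:
  series: "-4 -25.5 0 0 255;-4 -25.5 0 0 255;-4 -25.5 0 0 255;-4.1 -25.8 0 0 255;0 0 8 0 255;0 0 5 0 255;0 0 0 0 255;0 0 0 0 255"

```text
time_s: 5.67
tool_pos: [0.5384, 0.151, 0.071]
tool_rot: [180.0, -0.1, -177.5]
force: [-0.5, 0.9, -0.9]
grip_width: 0.0129
grasp_force: 25.0
```

Run:
```python
from h import *
T=pose();print(T[:3,3])
im=cams.read_camera('wrist');K,C=cam('wrist',T)
p=proj(K,C,T[:3,3]);print(p,proj(K,C,(.5397,.1506,.034)))
r,c=int(p[1]),int(p[0]);print(r-60,c-60)
a=cv2.resize(im[r-60:r+60,c-80:c+80],None,fx=5,fy=5,interpolation=2)
s=cams.read_camera('side');S,D=cam('side');u=proj(S,D,T[:3,3]).astype(int);print(u)
b=cv2.resize(s[u[1]-50:u[1]+50,u[0]-60:u[0]+60],None,fx=3,fy=3,interpolation=2)
cv2.imwrite('pics/w3.png',np.vstack([a[:300+0],np.hstack([b,np.zeros((300,440,3),np.uint8)])]) if 0 else np.hstack([a[:,130:670][60:540],cv2.copyMakeBorder(b[:,100:360],0,180,0,0,cv2.BORDER_CONSTANT)]))
```

```text
[0.53839534 0.15102768 0.07096937]
[318.47645738 247.39984411] [317.69008515 228.22268585]
187 258
[326 214]
```

View pics/w3.png

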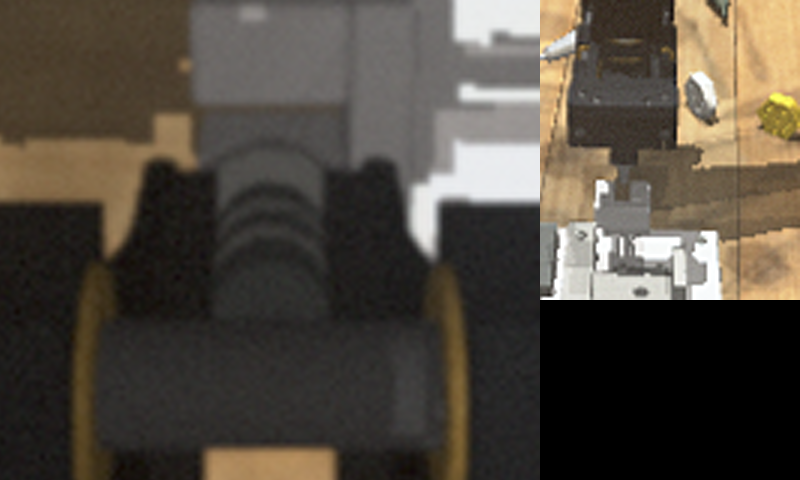

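Run:
```python
from h import *
T=pose();K,C=cam('wrist',T);print(T[:3,3])
def cr(X):
    p=proj(K,C,X);return ((p[0]-238)*5-130).round(),((p[1]-187)*5-60).round()
z0=T[2,3]-.0079
for px in(.536,.5375,.539):
    print(px,'collar under',cr((px-.011,.151,z0)),'collar top',cr((px-.011,.151,z0+.004)),'shank tip',cr((px-.004,.151,z0-.022)),'knobtop front',cr((px-.007,.151,z0+.028)),'knob base',cr((px-.007,.151,z0+.004)))
for x in(.5325,.5337): print(cr((x,.151,.034)))
print(cr((.5397,.1627,.034)),cr((.55,.1627,.034)))
im=cv2.imread('pics/w3.png');print(im[90:330:4,270].mean(1).astype(int))
```

```text
[0.53902917 0.15121207 0.0716968 ]
0.536 collar under (np.float64(275.0), np.float64(117.0)) collar top (np.float64(276.0), np.float64(127.0)) shank tip (np.float64(272.0), np.float64(110.0)) knobtop front (np.float64(275.0), np.float64(237.0)) knob base (np.float64(274.0), np.float64(157.0))
0.5375 collar under (np.float64(275.0), np.float64(127.0)) collar top (np.float64(275.0), np.float64(138.0)) shank tip (np.float64(272.0), np.float64(120.0)) knobtop front (np.float64(274.0), np.float64(249.0)) knob base (np.float64(274.0), np.float64(168.0))
0.539 collar under (np.float64(274.0), np.float64(138.0)) collar top (np.float64(274.0), np.float64(149.0)) shank tip (np.float64(271.0), np.float64(129.0)) knobtop front (np.float64(274.0), np.float64(261.0)) knob base (np.float64(273.0), np.float64(179.0))
(np.float64(272.0), np.float64(96.0))
(np.float64(272.0), np.float64(103.0))
(np.float64(346.0), np.float64(143.0)) (np.float64(342.0), np.float64(205.0))
[108 107 104  93  79  73  74  75  79  77  75  72  68  63  63  70  76  79
  78  78  79  77  71  59  47  40  42  49  56  59  53  41  37  44  49  56
  56  47  38  36  37  37  38  42  44  48  47  44  46  47  47  46  45  45
  46  47  45  41  36  38]
```

>>> arm_command:
  series: "0 0 6 0 255;0 0 5 0 255;0 0 5 0 255;0 0 4 0 255;0 0 0 0 255"

```text
time_s: 6.18
tool_pos: [0.5384, 0.1496, 0.0504]
tool_rot: [-180.0, -0.1, -177.6]
force: [-0.8, -0.1, -0.3]
grip_width: 0.0134
grasp_force: 25.0
```

>>> arm_command:
  series: "0 0 4 0 255;0 0 3 0 255;0 0 1 0 255;0 0 0.7 0 255;0 0 0 0 255;0 0 0 0 255"

```text
time_s: 6.68
tool_pos: [0.5394, 0.1498, 0.0432]
tool_rot: [180.0, 0.0, -177.6]
force: [-0.3, 0.6, -0.8]
grip_width: 0.0133
grasp_force: 25.0
```

>>> arm_command:
  series: "0 0 0.8 0 255;0 0 0.6 0 255;0 0 0 0 255;0 0 0 0 255"

```text
time_s: 7.02
tool_pos: [0.5395, 0.1498, 0.0418]
tool_rot: [180.0, 0.0, -177.6]
force: [-0.2, 0.4, 0.4]
grip_width: 0.0132
grasp_force: 25.0
```

>>> arm_command:
  series: "0 0 0.7 0 255;0 0 0.6 0 255;0 0 0 0 255;0 0 0 0 255"

```text
time_s: 7.35
tool_pos: [0.5396, 0.1499, 0.0418]
tool_rot: [180.0, 0.0, -177.6]
force: [-3.0, -1.1, 8.9]
grip_width: 0.0134
grasp_force: 25.0
```

>>> arm_command:
  series: "0 0 -0.8 0 255;0 0 0 0 120;0 0 0 0 120;0 0 0 0 120;0 0 0 0 120;0 0 0 0 120;0 0 -8 0 120;0 0 -12 0 120;0 0 -20 0 120;0 0 -20 0 100;0 0 -25 0 100;0 -30 -20 0 60;0 -35 -5 0 0;0 -35 0 0 0;-10 -35 0 0 0;0 0 0 0 0;0 0 0 0 0;0 0 0 0 0"

```text
time_s: 8.85
tool_pos: [0.5553, 0.0158, 0.1521]
tool_rot: [179.9, 0.1, -177.6]
force: [-0.8, 0.6, 0.4]
grip_width: 0.0849
grasp_force: 0.0
```

Run:
```python
from h import *
T=pose();print(T.round(4))
im=cams.read_camera('wrist');K,C=cam('wrist',T);np.save('w4.npy',T);cv2.imwrite('pics/w4.png',im)
for X in((.477,-.009,.02),(.54,.15,.06)):print(proj(K,C,X))
c=proj(K,C,(.477,-.009,.02)).astype(int);print(c)
a=cv2.resize(im[max(0,c[1]-50):c[1]+50,c[0]-60:c[0]+60],None,fx=4,fy=4,interpolation=2)
u=proj(K,C,(.53,.16,.04)).astype(int);b=im[max(0,u[1]-60):u[1]+60,u[0]-40:u[0]+40]
b=cv2.resize(b,None,fx=3.33,fy=a.shape[0]/b.shape[0],interpolation=2);print(u)
cv2.imwrite('pics/w4c.png',np.hstack([a,b]))
```

```text
[[-0.9991 -0.0419  0.001   0.5553]
 [-0.0419  0.9991  0.0011  0.0158]
 [-0.001   0.001  -1.      0.1521]
 [ 0.      0.      0.      1.    ]]
[296.65508337 119.34338246]
[461.04876523 195.81605067]
[296 119]
[462 181]
```

View pics/w4c.png

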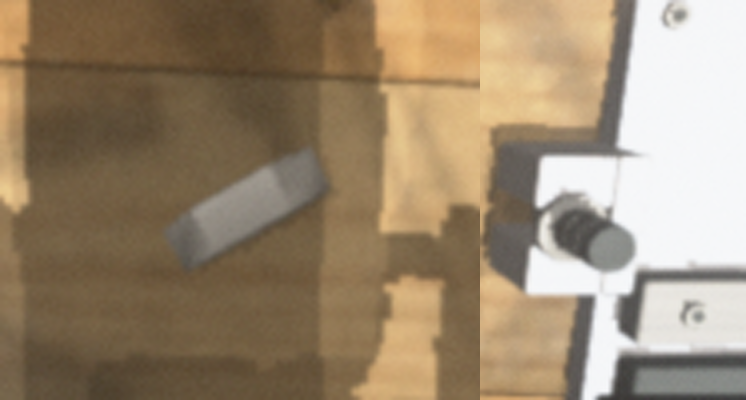

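Run:
```python
from h import *
def blob(f,c,h=22):
    im=cv2.imread(f);s=im[c[1]-h:c[1]+h,c[0]-h:c[0]+h].astype(int)
    m=((s.max(2)-s.min(2))<25)&(s.max(2)>90)
    n,l,st,ce=cv2.connectedComponentsWithStats(m.astype(np.uint8));k=1+np.argmax(st[1:,4])
    p=np.argwhere(l==k)[:,::-1].astype(np.float32);r=cv2.minAreaRect(p);return ce[k]+np.array(c)-h,st[k],r
T4=np.load('w4.npy');K,C4=cam('wrist',T4);T1=np.load('w1.npy');_,C1=cam('wrist',T1)
b4=blob('pics/w4.png',(296,121));b1=blob('pics/w1.png',(96,183));print(b4);print(b1)
# corners by eye
q=lambda a,b:((a-1.5)/4+236,(b-1.5)/4+69)
mid=[q(165,232),q(185,270),q(315,148),q(328,187)]
M=np.array([plane(K,C4,p,.0185) for p in mid])*1e3;print(M.round(1),M.mean(0))
t=[q(194,211),q(213,250),q(270,168),q(290,208)]
Tp=np.array([plane(K,C4,p,.037) for p in t])*1e3;print(Tp.round(1),Tp.mean(0))
for A in(M,Tp):
    d=(A[2]+A[3]-A[0]-A[1])/2;print('len',np.linalg.norm(d),'ang',np.degrees(np.arctan2(-d[0],d[1])), 'thick',np.linalg.norm((A[1]-A[0]+A[3]-A[2])/2))
print(tri([ray(K,C4,np.mean(t,0)),ray(K,C1,b1[0])]))
im=cv2.imread('pics/w1.png')[155:211,62:130];cv2.imwrite('pics/w1p.png',cv2.resize(im,None,fx=8,fy=8,interpolation=2))
```

```text
(array([297.36044362, 120.67467652]), array([  3,   7,  41,  30, 541], dtype=int32), ((23.346155166625977, 21.73076629638672), (13.519783973693848, 41.79970169067383), 60.2551155090332))
(array([ 93.90397351, 185.6307947 ]), array([  0,  11,  41,  27, 604], dtype=int32), ((19.60309410095215, 24.73196029663086), (16.65167808532715, 41.73072814941406), 66.03751373291016))
[[485.  -29.2  18.5]
 [494.2 -24.   18.5]
 [463.1   8.4  18.5]
 [472.3  12.   18.5]] [478.62927911  -8.19689888  18.5       ]
[[479.5 -19.7  37. ]
 [488.3 -15.1  37. ]
 [469.   -1.8  37. ]
 [477.8   3.2  37. ]] [478.65348785  -8.35767519  37.        ]
len 42.828263680529226 ang 30.77544991426658 thick 10.223825928292754
len 20.856976299478674 ang 30.147269773040918 thick 10.079751977218644
(array([ 0.4784888 , -0.00958895,  0.02002676]), [np.float64(0.08552086579116736), np.float64(0.08552086579112202)])
```

View pics/w1p.png

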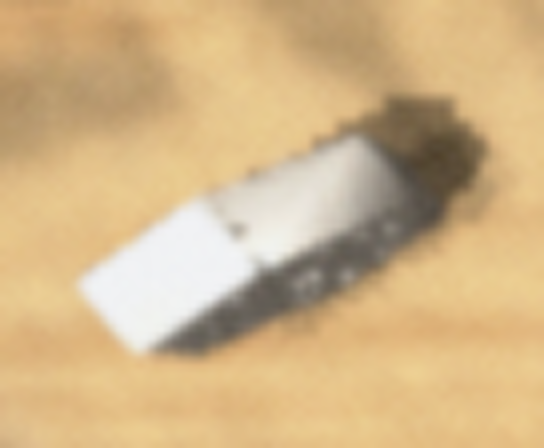

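>>> arm_command:
  series: "20 0 0 0.12 120;20 0 0 0.12 120;0 0 0 0.12 120;0 0 0 0.12 120;0 0 0 0.12 120;0 0 0 0.12 120;0 0 0 0.12 120;0 0 0 0.12 120;0 0 0 0.12 120;0 0 0 0 120;0 0 0 0 120"

```text
time_s: 9.82
tool_pos: [0.515, 0.0175, 0.1513]
tool_rot: [180.0, -0.0, 120.9]
force: [-0.6, 0.1, -0.1]
grip_width: 0.0462
grasp_force: 0.0
```

Run:
```python
from h import *
T4=np.load('w4.npy');K,C4=cam('wrist',T4);T1=np.load('w1.npy');_,C1=cam('wrist',T1)
q=lambda a,b:((a-1.5)/4+236,(b-1.5)/4+69)
t=np.mean([q(194,211),q(213,250),q(270,168),q(290,208)],0)
print(tri([ray(K,C4,t),ray(K,C1,(83.1,188.8))]))
o=telemetry.get_obs();T=pose(o);print(T[:3,3],o['tool_rot'],o['qpos'].round(),totool(np.array([.4786,-.0083,.02])-T[:3,3],T).round(1))
```

```text
(array([ 0.47926599, -0.00870832,  0.03632306]), [np.float64(0.1903431963164493), np.float64(0.19034319631632102)])
[0.51499964 0.01752116 0.15131021] [ 1.79986758e+02 -1.56285724e-02  1.20876267e+02] [-31.   5.  27. 108.  -2.  68.  28.] [ -3.5 -44.5 131.3]
```

>>> arm_command:
  series: "-1.7 -22 10 0 120;-1.8 -22.3 20 0 120;0 0 25 0 120;0 0 25 0 120;0 0 10 0 120;0 0 0 0 120;0 0 0 0 120"

```text
time_s: 10.4
tool_pos: [0.4789, -0.0091, 0.0614]
tool_rot: [-180.0, 0.0, 120.7]
force: [-0.3, -0.5, 0.9]
grip_width: 0.0462
grasp_force: 0.0
```

Run:
```python
from h import *
T=pose();print(T[:3,3],totool(np.array([.4788,-.0085,.02])-T[:3,3],T).round(1))
```

```text
[ 0.47891647 -0.00911579  0.06144264] [ 0.6  0.2 41.4]
```

>>> arm_command:
  series: "0.6 0.2 20 0 120;0 0 14 0 120;0 0 7 0 120;0 0 0 0 120;0 0 0 0 255;0 0 0 0 255;0 0 0 0 255;0 0 0 0 255;0 0 0 0 255;0 0 0 0 255;0 0 0 0 255;0 0 0 0 255;0 0 0 0 255"
  squeeze: 25

```text
time_s: 11.48
tool_pos: [0.4789, -0.0088, 0.0204]
tool_rot: [180.0, 0.0, 120.5]
force: [-0.5, 0.5, 3.2]
grip_width: 0.0117
grasp_force: 25.0
```

>>> arm_command:
  series: "0 0 -10 0 255;0 0 -20 0 255;0 0 -30 0 255;0 0 -30 0.1 255;0 0 -20 0.1 255;0 0 0 0.1 255;0 0 0 0.1 255;0 0 0 0.09 255;0 0 0 0 255;0 0 0 0 255"

```text
time_s: 12.32
tool_pos: [0.4784, -0.009, 0.1304]
tool_rot: [-180.0, -0.0, 92.6]
force: [0.2, -0.5, -1.8]
grip_width: 0.0116
grasp_force: 25.0
```

Run:
```python
from h import *
o=telemetry.get_obs();T=pose(o);print(T[:3,3],o['tool_rot'],totool(np.array([.5826,.2905,.1])-T[:3,3],T).round(1))
```

```text
[ 0.47836753 -0.00896175  0.13036756] [-1.79995356e+02 -4.18951160e-03  9.26012140e+01] [294.4 117.7  30.4]
```

>>> arm_command:
  series: "29.4 11.8 0 0 255;29.4 11.8 0 0 255;29.4 11.8 0 0 255;29.4 11.8 0 0 255;29.4 11.8 0 0 255;29.4 11.8 0 0 255;29.4 11.8 0 0 255;29.4 11.8 0 0 255;29.4 11.8 0 0 255;29.4 11.8 0 0 255;0 0 20 0 255;0 0 20 0 255;0 0 22 0 255;0 0 10 0 255;0 0 0 0 255;0 0 0 0 255"

```text
time_s: 13.65
tool_pos: [0.5837, 0.2897, 0.058]
tool_rot: [-180.0, 0.0, 92.5]
force: [-0.3, 0.5, -0.5]
grip_width: 0.0118
grasp_force: 25.0
```

Run:
```python
from h import *
o=telemetry.get_obs();T=pose(o);print(T[:3,3],o['tool_rot'],totool(np.array([.5826,.2905,.032])-T[:3,3],T).round(1))
im=cams.read_camera('wrist');K,C=cam('wrist',T);np.save('w5.npy',T)
p=proj(K,C,T[:3,3]).astype(int);print(p)
a=cv2.resize(im[p[1]-90:p[1]+10,p[0]-60:p[0]+60],None,fx=4,fy=4,interpolation=2)
s=cams.read_camera('side');S,D=cam('side');u=proj(S,D,(.58,.30,.03)).astype(int)
b=cv2.resize(s[u[1]-50:u[1]+50,u[0]-35:u[0]+45],None,fx=4,fy=4,interpolation=2);print(u)
cv2.imwrite('pics/w5.png',np.hstack([a,b]))
```

```text
[0.58366875 0.28966678 0.05801493] [-1.79953041e+02  3.34793336e-02  9.25053598e+01] [ 0.9 -1.  26. ]
[318 245]
[301 272]
```

View pics/w5.png

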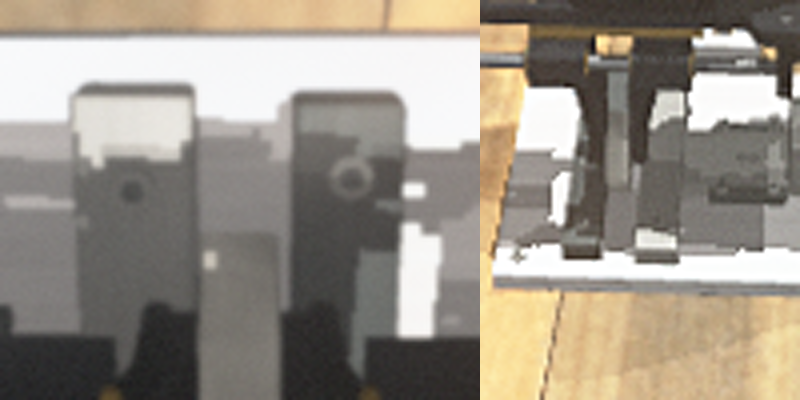

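>>> arm_command:
  series: "0 0.3 8 0 255;0 0 8 0 255;0 0 5 0 255;0 0 2 0 255;0 0 1 0 255;0 0 0 0 255;0 0 0 0 255"

```text
time_s: 14.33
tool_pos: [0.5843, 0.29, 0.0343]
tool_rot: [180.0, -0.0, 92.5]
force: [-0.1, -0.3, -1.2]
grip_width: 0.0117
grasp_force: 25.0
```

>>> arm_command:
  series: "0 0 1 0 255;0 0 0.7 0 255;0 0 0 0 255;0 0 0 0 255"

```text
time_s: 14.67
tool_pos: [0.5842, 0.29, 0.0326]
tool_rot: [180.0, -0.0, 92.5]
force: [-0.3, -0.9, -0.5]
grip_width: 0.0118
grasp_force: 25.0
```

>>> arm_command:
  series: "0 0 0.6 0 255;0 0 0.4 0 255;0 0 0 0 255;0 0 0 0 255"

```text
time_s: 15.0
tool_pos: [0.5843, 0.29, 0.0324]
tool_rot: [180.0, -0.0, 92.5]
force: [-2.6, -1.0, 7.0]
grip_width: 0.0118
grasp_force: 25.0
```

>>> arm_command:
  series: "0 0 -0.6 0 255;0 0 0 0 210;0 0 0 0 190;0 0 0 0 170;0 0 0 0 150;0 0 0 0 150;0 0 0 0 150;0 0 -6 0 150;0 0 -12 0 150;0 0 -20 0 150;0 0 -25 0 150;0 0 -30 0 150;0 0 -10 0 150;0 0 0 0 150;0 0 0 0 150"

```text
time_s: 16.25
tool_pos: [0.5845, 0.2901, 0.136]
tool_rot: [179.9, -0.1, 92.5]
force: [0.1, 0.3, -0.6]
grip_width: 0.0358
grasp_force: 0.0
```

Run:
```python
from h import *
o=telemetry.get_obs();T=pose(o);print(T[:3,3],o['tool_rot'],o['qpos'].round())
im=cams.read_camera('wrist');K,C=cam('wrist',T);np.save('w6.npy',T)
p=proj(K,C,(.583,.29,.03)).astype(int);print(p)
a=cv2.resize(im[p[1]-60:p[1]+40,p[0]-60:p[0]+60],None,fx=4,fy=4,interpolation=2)
s=cams.read_camera('side');S,D=cam('side');u=proj(S,D,(.56,.28,.03)).astype(int)
b=cv2.resize(s[u[1]-50:u[1]+50,u[0]-35:u[0]+45],None,fx=4,fy=4,interpolation=2);print(u)
cv2.imwrite('pics/w6.png',np.hstack([a,b]))
# push geometry: lug rear centre in world, tool yaw 182.4
print('to lug',totool(np.array([.4866-.03,.251,.024])-T[:3,3],T).round(1))
```

```text
[0.58448817 0.29013406 0.13598096] [ 1.79913225e+02 -5.93631995e-02  9.24650936e+01] [-43.  22.  19.  90.  -7.  69. -21.]
[316 200]
[312 265]
to lug [ -33.7 -129.6  111.7]
```

View pics/w6.png

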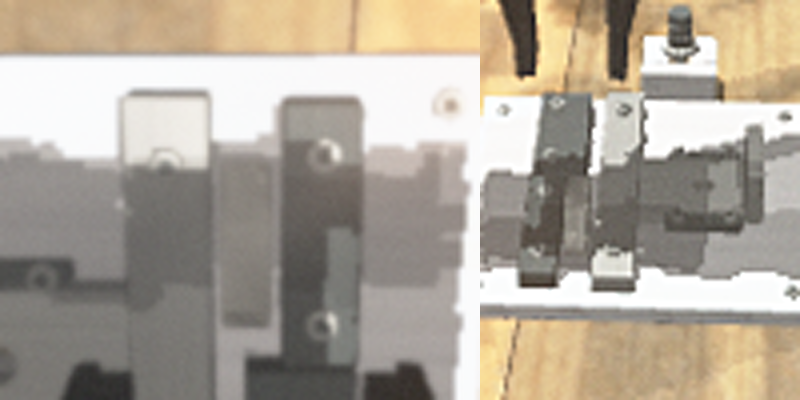

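>>> arm_command:
  series: "-8.4 -32.4 0 0 255;-8.4 -32.4 0 0 255;-8.4 -32.4 0 0 255;-8.4 -32.4 0 0 255;0 0 0 -0.12 255;0 0 0 -0.12 255;0 0 0 -0.12 255;0 0 0 -0.12 255;0 0 0 -0.12 255;0 0 0 -0.12 255;0 0 0 -0.12 255;0 0 0 -0.12 255;0 0 0 -0.12 255;0 0 0 -0.12 255;0 0 0 -0.12 255;0 0 0 -0.12 255;0 0 0 -0.12 255;0 0 0 -0.01 255;0 0 0 0 255;0 0 0 0 255"

```text
time_s: 18.02
tool_pos: [0.4556, 0.2505, 0.1342]
tool_rot: [-179.9, -0.1, -177.7]
force: [0.0, 0.0, 0.5]
grip_width: 0.0005
grasp_force: 0.0
```

Run:
```python
from h import *
o=telemetry.get_obs();T=pose(o);print(T[:3,3],o['tool_rot'],o['qpos'].round(),totool(np.array([.4866-.0195,.2508,.024])-T[:3,3],T).round(1))
```

```text
[0.45563425 0.25048685 0.13420697] [-1.79949460e+02 -7.39107332e-02 -1.77748510e+02] [-44.   6.  13. 108.  -2.  66.  62.] [-11.6  -0.  110.2]
```

Lower to z≈0.024, then approach.

>>> arm_command:
  series: "0 0 25 0 255;0 0 25 0 255;0 0 25 0 255;0 0 20 0 255;0 0 10 0 255;0 0 5 0 255;0 0 0 0 255;-5 0 0 0 255;-4 0 0 0 255;-3 0 0 0 255;0 0 0 0 255;0 0 0 0 255"

```text
time_s: 19.02
tool_pos: [0.4688, 0.2515, 0.0257]
tool_rot: [180.0, 0.1, -177.6]
force: [-0.1, -1.1, -0.6]
grip_width: 0.0003
grasp_force: 0.0
```

>>> arm_command:
  series: "-2 0 0 0 255;-2 0 0 0 255;-2 0 0 0 255;-1 0 0 0 255;0 0 0 0 255;0 0 0 0 255;0 0 0 0 255"

```text
time_s: 19.6
tool_pos: [0.475, 0.2516, 0.025]
tool_rot: [-180.0, -0.0, -177.6]
force: [0.8, -0.1, 0.8]
grip_width: 0.0003
grasp_force: 0.0
```

>>> arm_command:
  series: "-1 0 0 0 255;-1 0 0 0 255;-1 0 0 0 255;-1 0 0 0 255;0 0 0 0 255;0 0 0 0 255"

```text
time_s: 20.1
tool_pos: [0.4788, 0.2518, 0.025]
tool_rot: [-180.0, -0.0, -177.6]
force: [-2.6, 0.1, 1.2]
grip_width: 0.0008
grasp_force: 1.2
```

>>> arm_command:
  series: "-0.7 0 0 0 255;-0.7 0 0 0 255;-0.7 0 0 0 255;-0.7 0 0 0 255;0 0 0 0 255;0 0 0 0 255"

```text
time_s: 20.6
tool_pos: [0.4818, 0.2519, 0.025]
tool_rot: [180.0, -0.0, -177.6]
force: [-2.9, -0.3, 1.0]
grip_width: 0.0007
grasp_force: 1.5
```

>>> arm_command:
  series: "-0.7 0 0 0 255;-0.7 0 0 0 255;-0.6 0 0 0 255;0 0 0 0 255;0 0 0 0 255"

```text
time_s: 21.02
tool_pos: [0.4821, 0.252, 0.025]
tool_rot: [-180.0, -0.2, -177.6]
force: [-6.8, 0.7, 5.1]
grip_width: 0.0006
grasp_force: 3.9
```

>>> arm_command:
  series: "-0.7 0 0 0 255;-0.7 0 0 0 255;-0.6 0 0 0 255;0 0 0 0 255;0 0 0 0 255;0 0 0 0 255"

```text
time_s: 21.52
tool_pos: [0.4821, 0.2519, 0.0248]
tool_rot: [-179.9, -0.4, -177.5]
force: [-12.6, -1.5, 8.4]
grip_width: 0.0005
grasp_force: 6.3
```

Run:
```python
from h import *
s=cams.read_camera('side');S,D=cam('side');cv2.imwrite('pics/s7.png',s)
t=cams.read_camera('top');cv2.imwrite('pics/t7.png',t)
s0=cv2.imread('pics/side0.png')
print(telemetry.get_obs()['force'],telemetry.get_obs()['tool_pos'])
# jaw end (+y) profile along fixture x at z=.026, y=.322 and stop/plate profile at plate top
for n,f0,f1,cm in(('side','pics/side0.png',s,cam('side')),):
  for y,z in((.318,.026),(.306,.030),(.29,.049)):
    for im in(cv2.imread(f0),f1):
        g=cv2.cvtColor(im,6).astype(np.float32)
        xs=np.arange(.545,.617,.002);P=np.array([proj(*cm,(x-.0403*(y-.29),y,z)) for x in xs],np.float32)
        v=cv2.remap(g,P[:,:1],P[:,1:],1).ravel().astype(int);print(y,z,v.tolist())
```

```text
[-12.21710136  -0.99468131   8.43721564] [0.48212777 0.251946   0.02484964]
0.318 0.026 [243, 247, 250, 173, 165, 220, 214, 213, 213, 216, 217, 216, 214, 215, 218, 225, 246, 242, 244, 242, 245, 250, 213, 108, 115, 132, 123, 120, 129, 131, 122, 120, 124, 153, 224, 250]
0.318 0.026 [251, 251, 251, 251, 253, 253, 198, 167, 239, 230, 228, 230, 234, 232, 233, 233, 236, 236, 112, 115, 135, 195, 130, 92, 131, 148, 139, 135, 145, 149, 141, 138, 144, 174, 241, 254]
0.306 0.03 [244, 246, 221, 149, 155, 224, 211, 210, 214, 207, 215, 214, 213, 210, 215, 237, 245, 243, 243, 244, 245, 213, 144, 111, 97, 132, 127, 129, 127, 129, 129, 126, 123, 165, 230, 248]
0.306 0.03 [251, 251, 251, 252, 254, 242, 172, 171, 237, 232, 228, 231, 228, 230, 233, 235, 161, 127, 198, 254, 250, 238, 222, 190, 141, 144, 140, 146, 148, 147, 143, 141, 137, 190, 240, 253]
0.29 0.049 [220, 223, 215, 144, 209, 209, 208, 211, 211, 211, 210, 211, 209, 209, 228, 249, 217, 137, 92, 88, 84, 71, 77, 128, 124, 139, 205, 159, 171, 164, 132, 147, 210, 251, 244, 242]
0.29 0.049 [212, 215, 208, 210, 217, 232, 161, 214, 230, 226, 227, 228, 228, 228, 232, 236, 199, 119, 180, 254, 252, 251, 254, 254, 125, 146, 222, 179, 194, 185, 149, 165, 222, 254, 253, 251]
```

```bash
python3 -c "
from cell import env,telemetry
print(telemetry.get_obs()['force']);print(env.sign_off())"
```

```text
[-12.21710136  -0.99468131   8.43721564]
the job is handed in; nothing more can be done
None
```

I handed the job in: the pin hangs in the notch, the steel draw plate stands in the gap in front of the thin stop, and the jaw, moved about 6 mm, is held pressing it there with about 12 N (the final position I checked by camera measurements and the force reading rather than a viewed picture).

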